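# Hang the rinsed mixing beaker to dry over the drip dish

### The arm

A 7-joint arm with a two-finger parallel gripper is mounted at the origin on the work surface. World frame = base frame: x ahead of the robot, y to its left, z up, the work surface at z = 0. Lengths are in m, angles in rad, forces in N, time in s.
With the tool pointing down it reaches from about 0.4 to 0.925 m from the base axis. Payload 4.1 kg.
Tool frame: the origin (TCP) lies at the very end of the fingers, on their centre line; the grasp point (between the pads) lies 19 mm behind it (tcp_to_grasp is the z of the grasp point in the tool frame, in m); z points along the fingers, y is the line along which they close (so a half turn about z gives the same grasp; the last joint's range is limited). The gripper opens to 85 mm and grips with 20 to 120 N. Pads are 22 mm wide; open, the fingers measure 114 mm over their backs; the gripper's body (76 mm by 85 mm) begins 54 mm behind the grasp point. The pads swing forward as they close: fully open they stand 13 mm farther back than shut.
Start: joints at [1.204, 0.398, 0.045, 1.537, -0.019, 1.207, -0.051], TCP at [0.172, -0.627, 0.231] pointing down, gripper open.
Joint ranges: [-2.82, 2.82], [-0.49, 2.23], [-1.37, 1.46], [0, 2.46], [-1.36, 4.5], [0.23, 2], [-2.94, 2.94]. Speed limits (rad/s): [2.57, 2.57, 3.14, 3.14, 3.14, 3.14, 3.14].

### API

Orientations are given as a unit quaternion [w, x, y, z].
In Python, from plant import observe, grab_frame, sign_off, tcp_to_grasp gives the robot as it stands. The module is installed in compiled form; this text tells all that it offers.
- The arm moves only by the shell command python3 -m crank 'ROWS' [FORCE]. ROWS is JSON, one flat list of numbers, 7 for each row, row after row: the opening, from -1 (shut) to 1 (fully open), then the shift along the tool's x, y, z in units of 0.5 m (1.0 is 0.5 m), then the turn, a rotation vector about the tool's x, y, z in units of 180 degrees (1.0 is 180 degrees). In form: [hand, x, y, z, wx, wy, wz, hand, x, y, z, wx, wy, wz, ...]. A call has 1 to 5 rows; each row is the pose to reach, as a shift and turn from the pose commanded when the call began, along the tool's axes at that moment, turning the shorter way round; what a row does not reach only later rows make up. A row lasts 1/8 s, in which the tool goes at most 62.5 mm and 10.7 degrees, less where a joint would pass 70% of its speed; a pose out of reach is approached as far as the arm can. A call with a number of a shift or a turn outside -1 to 1 is refused whole. A call with a gripper value outside its range is refused whole. The fingers move at their own pace and stop on an object; FORCE is the grip in N (left out, the last holds). Time passes only in rows, so rows that repeat a pose let the fingers close. It gives the time, the measured TCP pose, the force, the opening and the grip force at its end, in the units of the state.
- observe(): the state, without advancing time (a new reading comes with each control period).
- grab_frame(name): name is "side" or "top"; returns a dict with "img" (480x640x3 uint8, red, green, blue), "mtx" (3x3 intrinsics, pixels), "dist_coeffs" ([k1, k2, p1, p2, k3] as OpenCV has them; the pictures are not rectified), "rvec" (rotation vector, rad) and "tvec" (3), from world to camera coordinates, as OpenCV has them. Camera axes: x right, y down, z forward; pixel columns grow to the right and rows downward; lengths in m; the calibration is good to about 2 mm. A picture is of the moment at which its call begins. There is no depth.
- sign_off(): hands the job in; it is judged then, once.
The state is a dict: "time_s": time; "q": joint angles; "qd": joint speeds; "tau": joint torques, N m; "position": TCP position; "ee_rot": TCP orientation; "contact_force": force on the tool from outside, world axes, zero at the start; "moment": the same for the moment, N m; "width": finger opening in m; "finger_force": force on a finger pad.
Only numpy, scipy, OpenCV 4.12 (cv2) and the standard library are available. Lean on these libraries where they do the work, as an engineer would, in place of code of your own. Each camera call takes 0.05 s, during which the arm holds its last target. There are 200 camera calls.

### The job

Put the rinsed mixing beaker up to dry. First slide the round steel drip dish along the bench, without picking it up, until it is centred under the orange drying peg; then take the white beaker that lies on its side, turn it mouth down and lower it over the peg, keeping hold of it until its floor rests on the peg's tip, and let go so that it hangs there upright. Leave the tooth model, the white bottle and the red cup where they are.

Things in the scene. Friction and masses are not known exactly. Their poses are not given: they have to be found in the camera images.
- beaker: white plastic beaker with a blue hexagonal foot, about 60 g, lying on its side. 105 long; tube outer dia 44, bead dia 48 on the last 9 at the mouth; foot 8 thick, 48 across flats, one flat on the bench; bore dia 38, flat floor 97 deep. Origin on its axis at the foot's outer face (24 above the bench while lying); x axis runs along the tube from foot to mouth
- beaker_floor (a point): centre of the beaker's inner floor, on its axis, 8 mm from the foot's outer face (beaker x = 8)
- beaker_mouth (a point): centre of the beaker's open mouth, on its axis (beaker x = 105)
- dish: round open steel drip dish, loose on the bench, about 0.3 kg; outer dia 160 at the rim, 144 at the bottom, 30 high, wall 4. Origin at the centre of its underside, z up
- stand: fixed drying stand. Origin on the bench under the peg; x axis points from the peg to the post. Orange vertical peg dia 26, z 62 to 186, its top 8 tapering to dia 16. Steel arm dia 12 at z 68 (top at 74) runs from the peg to a post at x 160: dia 14, 97 high with a blue ball on it, on a round base dia 90, 14 high. The bench under the peg is clear
- peg_tip (a point): centre of the orange peg's flat top, 186 mm above the bench
- model: plaster tooth model, 56 x 66 x 38 mm high, loose; origin at the centre of its underside
- white_bottle: white bottle, dia 56, 130 high, loose; origin at the centre of its underside
- red_cup: red cup standing upright, rim dia 70, 60 high, loose; origin at the centre of its underside
There are look-alikes about, which are no part of the job. Leave any pink or yellow look-alike of the dish alone.

How it is judged:
By the outcome, as a careful person would: the job done as asked, in the order asked, and still so for the second after the job is handed in, with the robot touching nothing.
It also fails if it takes over 72 s, if anything falls off the work surface, if the arm or the gripper's body presses on something with over 40 N, if the wrist force passes 120 N, or if a joint passes its speed limit or range.

## Working session

There is one attempt and no reset: what is moved stays moved. The work goes in short steps, Python scripts to look and compute and a shell command to move; the robot and the scene stay as the last step left them, time stands still between calls to the robot, and variables do not carry over. Pictures are saved under pics/ and viewed, at most 10 in all, crops included, and the job is handed in when it is done.

```bash
mkdir -p pics; python3 - <<'E'
from plant import observe, grab_frame, tcp_to_grasp
import cv2,numpy as np,pickle
print(tcp_to_grasp, observe())
for n in("side","top"):
    f=grab_frame(n); pickle.dump(f,open(f"pics/{n}0.pkl","wb")); cv2.imwrite(f"pics/{n}0.png",f["img"][:,:,::-1])
    R=cv2.Rodrigues(np.array(f["rvec"]))[0]; print(n,-R.T@np.ravel(f["tvec"]),R[2],f["mtx"],f["dist_coeffs"])
E
```

```text
-0.0187 {'time_s': 0.0, 'q': array([ 1.20401456,  0.39920128,  0.04500978,  1.53788639, -0.01873005,
        1.20689012, -0.05070347]), 'qd': array([-0.00065932, -0.00101023,  0.00235039,  0.00050971, -0.00068451,
        0.00121653,  0.00112434]), 'tau': array([ 2.81001858e-04, -4.75127113e+01,  1.36504021e+00, -2.54217410e+01,
        1.17474172e-02,  9.54978430e-03,  1.61035541e-05]), 'position': array([ 0.17186095, -0.62620871,  0.23025412]), 'ee_rot': array([-9.65267044e-04,  9.91041511e-01,  1.33550590e-01, -1.79923968e-04]), 'contact_force': array([-0.58181597, -0.1890294 ,  0.17553374]), 'moment': array([-0.05788567,  0.01454653, -0.01232967]), 'finger_force': 0.0, 'width': 0.08523173269219642}
side [0.22607166 0.86938074 0.83574894] [ 0.18678798 -0.75328959 -0.63060689] [[448.17797491   0.         319.17132932]
 [  0.         448.17797491 242.03926974]
 [  0.           0.           1.        ]] [-0.10629485  0.          0.          0.          0.        ]
top [0.22548833 0.00829579 1.17300083] [ 0.21334676  0.00442405 -0.97696652] [[449.16180112   0.         320.61730981]
 [  0.         449.16180112 242.31507216]
 [  0.           0.           1.        ]] [0.02847345 0.         0.         0.         0.        ]
```

View pics/side0.png

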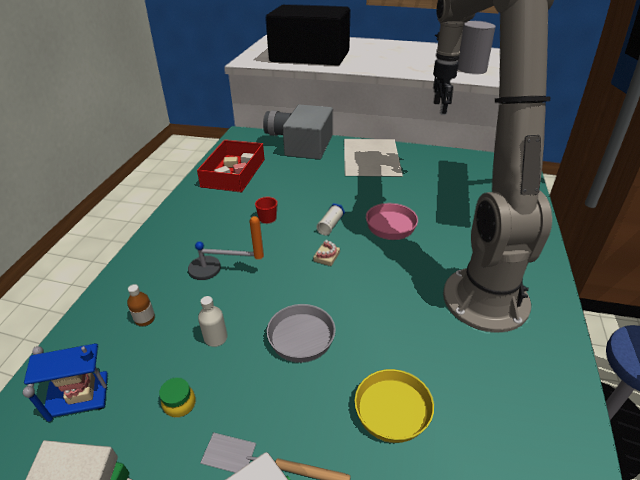

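View pics/top0.png

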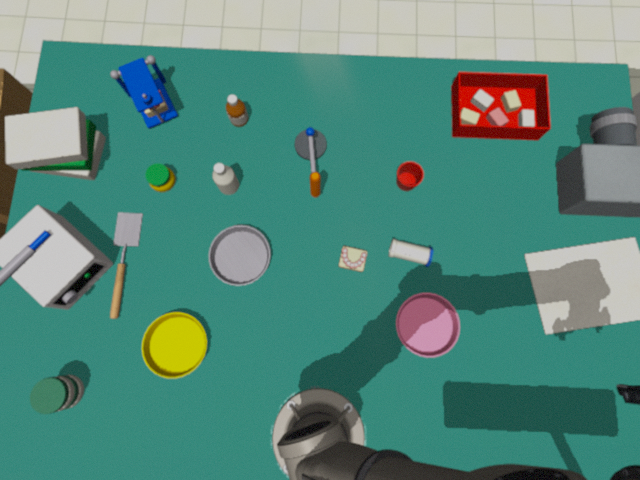

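```bash
cat > lib.py <<'E'
import cv2,numpy as np
def cam(f):
    R=cv2.Rodrigues(np.array(f["rvec"],float))[0]; return R,-R.T@np.ravel(f["tvec"])
def onplane(f,px,z):
    R,c=cam(f); n=cv2.undistortPoints(np.array(px,float).reshape(-1,1,2),np.array(f["mtx"]),np.array(f["dist_coeffs"])).reshape(-1,2)
    d=np.c_[n,np.ones(len(n))]@R; return c+d*((z-c[2])/d[:,2])[:,None]
def proj(f,P):
    return cv2.projectPoints(np.array(P,float).reshape(-1,1,3),np.array(f["rvec"]),np.array(f["tvec"]),np.array(f["mtx"]),np.array(f["dist_coeffs"]))[0].reshape(-1,2)
def blob(f,lo,hi,roi):
    x0,y0,x1,y1=roi; h=cv2.cvtColor(f["img"],cv2.COLOR_RGB2HSV); m=np.zeros(h.shape[:2],np.uint8)
    m[y0:y1,x0:x1]=cv2.inRange(h,np.array(lo),np.array(hi))[y0:y1,x0:x1]
    m=cv2.morphologyEx(m,cv2.MORPH_CLOSE,np.ones((3,3)))
    return max(cv2.findContours(m,cv2.RETR_EXTERNAL,cv2.CHAIN_APPROX_NONE)[0],key=cv2.contourArea).reshape(-1,2)
def dish(f,roi):
    c=blob(f,(0,0,70),(180,70,255),roi); w=onplane(f,c,.03)[:,:2].astype(np.float32)
    return cv2.minEnclosingCircle(w), cv2.fitEllipse(w)
def peg(f,roi):
    c=blob(f,(5,150,80),(20,255,255),roi); R,o=cam(f)
    w=onplane(f,c,.186); d=np.hypot(*(w-o)[:,:2].T); i=d>d.max()-.006
    p=w[i].mean(0); p=w[i][np.argmax(d[i])]*0+p; u=(p-o)[:2]; u/=np.hypot(*u)
    e=p[:2]-u*((p-o)[:2]@u-d.max()); return e-u*.008
E
python3 - <<'E'
import pickle
from lib import *
T,S=[pickle.load(open(f"pics/{n}0.pkl","rb")) for n in("top","side")]
print("dish",dish(T,(200,215,280,295)),dish(S,(255,295,345,370)))
print("peg",peg(T,(295,160,335,210)),peg(S,(240,205,275,270)))
c=blob(T,(0,0,120),(180,60,255),(380,230,432,270)); b=blob(T,(100,100,60),(130,255,255),(415,235,445,275))
al=np.r_[c,b]; w=onplane(T,al,.024)[:,:2].astype(np.float32); print("beaker",cv2.minAreaRect(w), cv2.minAreaRect(onplane(T,c,.024)[:,:2].astype(np.float32)),"foot",onplane(T,b,.03).mean(0))
c=blob(S,(0,0,120),(180,60,255),(305,195,350,245)); b=blob(S,(100,100,60),(130,255,255),(325,195,350,225))
w=onplane(S,np.r_[c,b],.024)[:,:2].astype(np.float32); print("side",cv2.minAreaRect(w),"foot",onplane(S,b,.03).mean(0))
for n,f,p,z in[("ball",T,(310,131),.1),("model",T,(352,258),.03),("cup",T,(410,175),.06),("bottlecap",T,(221,172),.13),("pink",T,(428,325),.03)]: print(n,onplane(f,[p],z)[0])
k=np.hstack([cv2.resize(T["img"][220:290,330:450],None,fx=3.3,fy=3.3),cv2.resize(S["img"][180:250,270:390],None,fx=3.3,fy=3.3)]); cv2.imwrite("pics/crop1.png",k[:,:,::-1])
E
```

```text
dish (((0.4336901605129242, 0.22238311171531677), 0.08127937465906143), ((0.4336908161640167, 0.222171813249588), (0.15838897228240967, 0.15996244549751282), 40.28229904174805)) (((0.42972123622894287, 0.22900253534317017), 0.08462481945753098), ((0.43220263719558716, 0.22646456956863403), (0.1568669080734253, 0.15997947752475739), 38.48511505126953))
peg [0.59975539 0.03293132] [0.59893276 0.03619547]
beaker ((0.45977094769477844, -0.22106079757213593), (0.11258092522621155, 0.05240568891167641), 79.96142578125) ((0.46072641015052795, -0.21724899113178253), (0.10456211119890213, 0.047594308853149414), 77.22928619384766) foot [ 0.45030638 -0.27024079  0.03      ]
side ((0.45985570549964905, -0.219781756401062), (0.16359305381774902, 0.05334153026342392), 78.51676177978516) foot [ 0.44433701 -0.2775338   0.03      ]
ball [0.75225379 0.05339195 0.1       ]
model [ 0.43726611 -0.06940532  0.03      ]
cup [ 0.65941616 -0.21272595  0.06      ]
bottlecap [0.61864866 0.26484386 0.13      ]
pink [ 0.27569614 -0.26407648  0.03      ]
```

View pics/crop1.png

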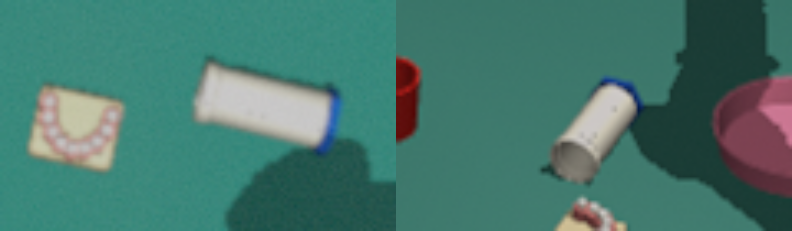

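```bash
cat >> lib.py <<'E'
from scipy.spatial.transform import Rotation as Ro
import json
from plant import observe
def pose():
    s=observe(); w,x,y,z=s["ee_rot"]; open("log.jsonl","a").write(json.dumps([list(s["q"]),list(s["position"]),[x,y,z,w]])+"\n")
    return s,np.array(s["position"]),Ro.from_quat([x,y,z,w])
def rot(z,y):   # tool z dir, tool y dir
    z=np.array(z,float);z/=np.linalg.norm(z);y=np.array(y,float);y-=z*(y@z);y/=np.linalg.norm(y)
    return Ro.from_matrix(np.c_[np.cross(y,z),y,z])
def go(*targets,p=None,R=None):  # rows (pos,rot) from current pose
    s,p0,R0=pose(); p0=p0 if p is None else np.array(p); R0=R0 if R is None else R
    for t,r in targets: print(np.round(np.r_[R0.inv().apply(np.array(t)-p0)/.5,(R0.inv()*(r or R0)).as_rotvec()/np.pi],4))
def stat():
    s,p,R=pose(); M=R.as_matrix(); print("t",round(s["time_s"],2),"q",np.round(s["q"],2),"p",np.round(p,4),"x",np.round(M[:,0],3),"y",np.round(M[:,1],3),"z",np.round(M[:,2],3),"F",np.round(s["contact_force"],1),"w",round(s["width"],4),round(s["finger_force"],1))
E
python3 - <<'E'
from lib import *
D=[0,0,-1]; r=rot(D,[.66,-.75,0])
go(([.45,-.2,.25],None),([.383,.281,.2],r))
E
```

```text
[ 0.7621 -0.6749 -0.0381  0.      0.      0.    ]
[ 8.8760e-01 -1.6379e+00  6.3600e-02 -6.0000e-04 -1.0000e-04 -1.4440e-01]
```

```bash
python3 -m crank '[0.2,0.76,-0.67,-0.04,0,0,0, 0.2,0.76,-0.67,-0.04,0,0,0, 0.2,0.76,-0.67,-0.04,0,0,0, 0.2,0.76,-0.67,-0.04,0,0,0, 0.2,0.76,-0.67,-0.04,0,0,0]' 40; python3 - <<'E'
from lib import *
stat();D=[0,0,-1]; r=rot(D,[.66,-.75,0])
go(([.48,0,.25],None),([.383,.281,.2],r))
E
```

```text
time_s: 0.72
position: [0.344, -0.3637, 0.2435]
ee_rot: [-0.0, 0.991, 0.133, -0.0]
contact_force: [1.4, -0.1, 0.3]
width: 0.0511
finger_force: 0.0
t 0.72 q [ 0.84  0.12 -0.12  1.87  0.02  1.15 -0.59] p [ 0.344  -0.3637  0.2435] x [ 0.964  0.265 -0.   ] y [ 0.265 -0.964 -0.   ] z [-0. -0. -1.] F [ 1.4 -0.1  0.3] w 0.0511 0.0
[ 0.4548 -0.6295 -0.0131  0.      0.      0.    ]
[ 0.4165 -1.2228  0.087  -0.      0.     -0.1445]
```

```bash
python3 -m crank '[0.2,0.45,-0.63,-0.01,0,0,0, 0.2,0.45,-0.63,-0.01,0,0,0, 0.2,0.45,-0.63,-0.01,0,0,0, 0.2,0.45,-0.63,-0.01,0,0,-0.04, 0.2,0.45,-0.63,-0.01,0,0,-0.08]' | head -2; python3 - <<'E'
from lib import *
stat();D=[0,0,-1]; r=rot(D,[.66,-.75,0])
go(([.383,.281,.15],r))
E
```

```text
time_s: 1.35
position: [0.4512, -0.0706, 0.2476]
t 1.35 q [ 0.48  0.05 -0.43  1.94  0.02  1.15 -1.01] p [ 0.4512 -0.0706  0.2476] x [ 0.866  0.5   -0.   ] y [ 0.5   -0.866  0.001] z [ 0.    -0.001 -1.   ] F [ 0.5 -0.9 -0.3] w 0.0512 0.0
[ 2.331e-01 -6.775e-01  1.948e-01  2.000e-04  0.000e+00 -6.320e-02]
```

```bash
python3 -m crank '[0.2,0.23,-0.68,0.1,0,0,-0.06, 0.2,0.23,-0.68,0.19,0,0,-0.06, 0.2,0.23,-0.68,0.19,0,0,-0.06, 0.2,0.23,-0.68,0.19,0,0,-0.06, 0.2,0.23,-0.68,0.19,0,0,-0.06]' | head -2; python3 - <<'E'
from lib import *
stat();D=[0,0,-1]; r=rot(D,[.66,-.75,0])
go(([.383,.281,.15],r),([.383,.281,.006],r))
E
```

```text
time_s: 1.98
position: [0.3926, 0.2252, 0.1687]
t 1.98 q [ 0.08  0.15 -0.76  2.05  0.13  0.99 -1.6 ] p [0.3926 0.2252 0.1687] x [0.76 0.65 0.  ] y [ 0.65  -0.76   0.001] z [ 0.001 -0.    -1.   ] F [ 0.8  0.4 -0.3] w 0.0513 0.0
[ 0.0578 -0.0973  0.0374  0.0003 -0.0001 -0.0047]
[ 5.770e-02 -9.760e-02  3.254e-01  3.000e-04 -1.000e-04 -4.700e-03]
```

```bash
python3 -m crank '[0.2,0.058,-0.097,0.1,0,0,-0.005, 0.2,0.058,-0.097,0.2,0,0,-0.005, 0.2,0.058,-0.097,0.27,0,0,-0.005, 0.2,0.058,-0.097,0.32,0,0,-0.005, 0.2,0.058,-0.097,0.32,0,0,-0.005]' 30| head -4; python3 -m crank '[-1,0,0,0,0,0,0,-1,0,0,0,0,0,0,-1,0,0,0,0,0,0,-1,0,0,0,0,0,0]' 30;  python3 - <<'E'
from lib import *
from plant import grab_frame
stat()
for n,roi in(("top",(200,215,280,295)),("side",(255,295,345,370))):
    f=grab_frame(n); cv2.imwrite(f"pics/{n}1.png",f["img"][:,:,::-1])
    k=f["img"][roi[1]-50:roi[3]+20,roi[0]-20:roi[2]+50]; cv2.imwrite(f"pics/k{n}.png",cv2.resize(k,(390,390))[:,:,::-1])
cv2.imwrite("pics/k1.png",np.hstack([cv2.imread("pics/ktop.png"),cv2.imread("pics/kside.png")]))
E
```

```text
time_s: 2.6
position: [0.382, 0.2785, 0.0075]
ee_rot: [0.0, 0.935, 0.354, -0.002]
contact_force: [-0.9, -0.6, 0.2]
time_s: 3.1
position: [0.3845, 0.2799, 0.0103]
ee_rot: [0.0, 0.935, 0.354, 0.001]
contact_force: [-0.3, -0.1, 7.1]
width: 0.0071
finger_force: 29.2
t 3.1 q [-0.16  0.46 -0.67  2.13  0.45  0.69 -1.98] p [0.3845 0.2799 0.0103] x [0.75  0.662 0.002] y [ 0.662 -0.75   0.001] z [ 0.002  0.    -1.   ] F [-0.3 -0.1  7.1] w 0.0071 29.2
```

View pics/k1.png

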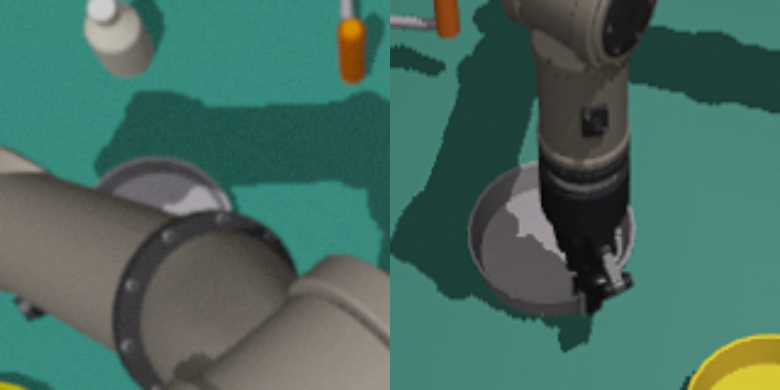

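```bash
python3 -m crank '[-1,0,0.04,0,0,0,0, -1,0,0.09,0,0,0,0, -1,0,0.14,0,0,0,0, -1,0,0.19,0,0,0,0, -1,0,0.24,0,0,0,0]' ; python3 -m crank '[-1,0,0.05,0,0,0,0, -1,0,0.1,0,0,0,0, -1,0,0.15,0,0,0,0, -1,0,0.19,0,0,0,0, -1,0,0.22,0,0,0,0]';  python3 - <<'E'
from lib import *
from plant import grab_frame
stat()
for n in("top","side"):
    f=grab_frame(n); cv2.imwrite(f"pics/{n}2.png",f["img"][:,:,::-1])
    P=proj(f,[[.599,.0345,.03]])[0].astype(int); k=f["img"][P[1]-60:P[1]+60,P[0]-60:P[0]+60]; cv2.imwrite(f"pics/k{n}.png",cv2.resize(k,(390,390))[:,:,::-1])
cv2.imwrite("pics/k2.png",np.hstack([cv2.imread("pics/ktop.png"),cv2.imread("pics/kside.png")]))
E
```

```text
time_s: 3.82
position: [0.4636, 0.1917, 0.0104]
ee_rot: [-0.001, 0.935, 0.355, 0.001]
contact_force: [-3.7, 3.8, 5.0]
width: 0.0071
finger_force: 29.7
time_s: 4.45
position: [0.5364, 0.109, 0.0103]
ee_rot: [-0.001, 0.935, 0.354, 0.001]
contact_force: [-3.5, 4.9, 6.3]
width: 0.007
finger_force: 29.9
t 4.45 q [ 0.21  0.56 -0.62  1.96  0.45  0.77 -1.52] p [0.5364 0.109  0.0103] x [0.749 0.663 0.003] y [ 0.663 -0.749 -0.001] z [ 0.001  0.003 -1.   ] F [-3.5  4.9  6.3] w 0.007 29.9
```

View pics/k2.png

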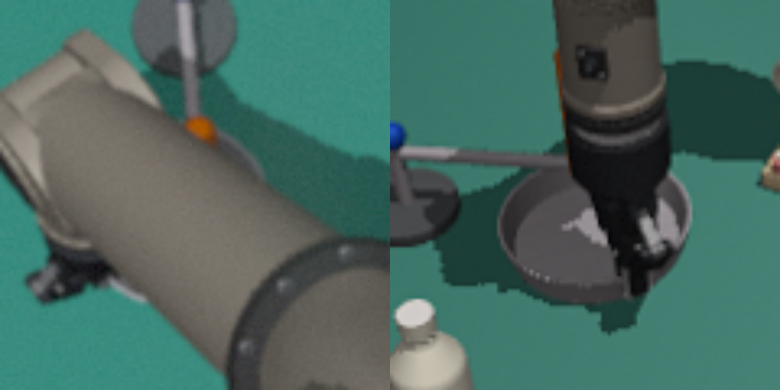

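```bash
python3 -m crank '[-1,0,0.025,0,0,0,0, -1,0,0.042,0,0,0,0, -1,0,0.042,0,0,0,0]' ; python3 -m crank '[0.2,0,0,0,0,0,0, 0.2,0,0,0,0,0,0, 0.2,0,0,0,0,0,0]';python3 -m crank '[0.2,0,-0.01,-0.1,0,0,0, 0.2,0,-0.03,-0.2,0,0,0, 0.2,0,-0.1,-0.3,0,0,0, 0.2,0,-0.2,-0.4,0,0,0, 0.2,0,-0.3,-0.5,0,0,0]';  python3 - <<'E'
from lib import *
from plant import grab_frame
stat()
for n in("top","side"):
    f=grab_frame(n); cv2.imwrite(f"pics/{n}3.png",f["img"][:,:,::-1])
    P=proj(f,[[.599,.0345,.03]])[0].astype(int); k=f["img"][P[1]-60:P[1]+60,P[0]-60:P[0]+60]; cv2.imwrite(f"pics/k{n}.png",cv2.resize(k,(390,390))[:,:,::-1])
    try: print(dish(f,(P[0]-48,P[1]-40,P[0]+48,P[1]+45)))
    except Exception as e: print(e)
cv2.imwrite("pics/k3.png",np.hstack([cv2.imread("pics/ktop.png"),cv2.imread("pics/kside.png")]))
E
```

```text
time_s: 4.92
position: [0.5507, 0.0929, 0.0104]
ee_rot: [-0.0, 0.935, 0.354, 0.001]
contact_force: [-0.7, 2.5, 5.5]
width: 0.0072
finger_force: 30.2
time_s: 5.3
position: [0.5456, 0.0946, 0.0081]
ee_rot: [-0.002, 0.935, 0.355, -0.003]
contact_force: [-8.0, 7.0, 2.5]
width: 0.0514
finger_force: 0.0
time_s: 5.92
position: [0.4571, 0.1955, 0.2488]
ee_rot: [0.0, 0.935, 0.354, -0.0]
contact_force: [1.3, 0.0, -0.3]
width: 0.0513
finger_force: 0.0
t 5.92 q [ 0.26  0.17 -0.83  1.85  0.13  1.18 -1.47] p [0.4571 0.1955 0.2488] x [ 0.75   0.661 -0.   ] y [ 0.661 -0.75   0.001] z [ 0.    -0.001 -1.   ] F [ 1.3  0.  -0.3] w 0.0513 0.0
(((0.6199448108673096, 0.04071005806326866), 0.09943877160549164), ((0.6094574928283691, 0.03887626528739929), (0.15364401042461395, 0.18688680231571198), 99.6855697631836))
(((0.6393892765045166, 0.035348743200302124), 0.120644710958004), ((0.6209615468978882, 0.04264889284968376), (0.1461620330810547, 0.22691252827644348), 85.52945709228516))
```

View pics/k3.png

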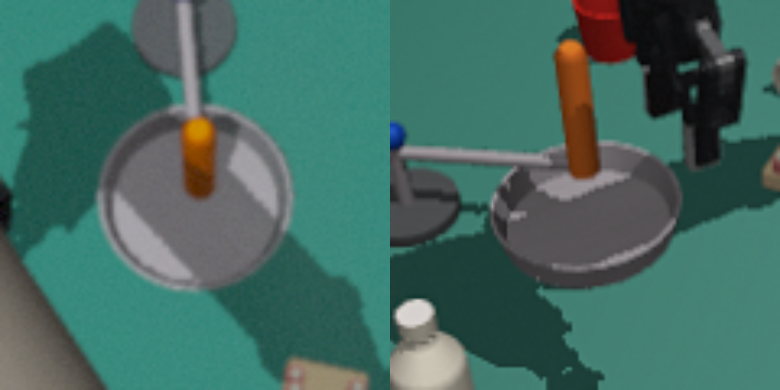

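```bash
cat >> lib.py <<'E'
from scipy.optimize import least_squares
def dish2(f,c0):
    P=proj(f,[[*c0,.03]])[0].astype(int); c=blob(f,(0,0,70),(180,70,255),(P[0]-48,P[1]-40,P[0]+48,P[1]+45))
    w=onplane(f,c,.03)[:,:2]; r=least_squares(lambda a:np.hypot(*(w-a).T)-.0798,c0,loss="cauchy",f_scale=.001)
    e=np.abs(np.hypot(*(w-r.x).T)-.08)<.002; return r.x,e.mean(),len(e)
E
python3 - <<'E'
from lib import *
for n in("top","side"):
    for k in "03":
        import pickle; f=pickle.load(open(f"pics/{n}0.pkl","rb")); f["img"]=cv2.imread(f"pics/{n}{k}.png")[:,:,::-1].copy()
        print(n,k,dish2(f,[.433,.224] if k=="0" else [.6,.035]))
    print(peg(f,(295,160,335,210) if n=="top" else (240,205,275,270)))
D=[0,0,-1]; a=np.radians(79); ax=np.array([np.cos(a),np.sin(a),0])
print(ax); y=np.array([-ax[1],ax[0],0])
for s in(1,-1): go(([.46,-.22,.2],rot(D,s*y)))
E
```

```text
top 0 (array([0.43369116, 0.22222568]), np.float64(0.9942196531791907), 173)
top 3 (array([0.60100859, 0.03744442]), np.float64(0.7439613526570048), 207)
[0.59969581 0.03382029]
side 0 (array([0.43250528, 0.22607895]), np.float64(0.8324022346368715), 179)
side 3 (array([0.59979337, 0.04142752]), np.float64(0.3900414937759336), 241)
[0.59893276 0.03619547]
[0.190809   0.98162718 0.        ]
[-0.5597  0.6305  0.1025 -0.0029 -0.0024  0.794 ]
[-0.5597  0.6305  0.1025  0.0018 -0.0023 -0.206 ]
```

```bash
python3 - <<'E'
from lib import *
import pickle
for n,roi in(("top",(295,160,335,215)),("side",(240,205,275,270))):
    f=pickle.load(open(f"pics/{n}0.pkl","rb"))
    for k in "03":
        f["img"]=cv2.imread(f"pics/{n}{k}.png")[:,:,::-1].copy()
        c=blob(f,(3,130,40),(22,255,255),roi); o=cam(f)[1]
        w=onplane(f,c,.062); d=np.hypot(*(w-o)[:,:2].T); i=d<d.min()+.008; p=w[i].mean(0)[:2]; u=p-o[:2];L=np.hypot(*u);u/=L
        print(n,k,"tip",peg(f,roi),"base",p+u*(d.min()+.013-L), c[:,1].min(),c[:,1].max())
        # mean axis direction: predicted pixel centroid error for candidates
        for q in([.5993,.0345],[.5993,.0385],[.5993,.0305]):
            P=proj(f,[[*q,z] for z in np.linspace(.07,.18,12)])
            res=[]
            for x,y in P:
                if n=="side": row=c[np.abs(c[:,1]-y)<1]; res.append((row[:,0].min()+row[:,0].max())/2-x)
                else: row=c[np.abs(c[:,1]-y)<1]; res.append((row[:,0].min()+row[:,0].max())/2-x)
            print("  ",q,np.round(np.mean(res),2))
E
```

```text
top 0 tip [0.59975539 0.03293132] base [0.60293123 0.0350578 ] 172 196
   [0.5993, 0.0345] 0.32
   [0.5993, 0.0385] 1.95
   [0.5993, 0.0305] -1.31
top 3 tip [0.59969581 0.03382029] base [0.60306729 0.0330644 ] 172 196
   [0.5993, 0.0345] 0.28
   [0.5993, 0.0385] 1.91
   [0.5993, 0.0305] -1.35
side 0 tip [0.59893276 0.03619547] base [0.60057241 0.03374021] 216 258
   [0.5993, 0.0345] 0.13
   [0.5993, 0.0385] 0.58
   [0.5993, 0.0305] -0.47
side 3 tip [0.59893276 0.03619547] base [0.60057241 0.03374021] 216 258
   [0.5993, 0.0345] -0.07
   [0.5993, 0.0385] 0.54
   [0.5993, 0.0305] -0.68
```

```bash
cat > kin.py <<'E'
import numpy as np,itertools,json
from scipy.spatial.transform import Rotation as Ro
AX="zyzyzyz"
def frames(q,s):
    R=Ro.identity(); o=[R]
    for i in range(7): R=R*Ro.from_euler(AX[i],s[i]*q[i]); o.append(R)
    return o
D=[json.loads(l) for l in open("log.jsonl")]
D=[d for i,d in enumerate(D) if i==0 or np.abs(np.array(d[0])-D[i-1][0]).max()>.02]
best=None
for t in itertools.product([1,-1],repeat=7):
    Cs=[frames(d[0],t)[-1].inv()*Ro.from_quat(d[2]) for d in D]
    C=Ro.concatenate(Cs).mean(); e=max((C.inv()*c).magnitude() for c in Cs)
    if best is None or e<best[0]: best=(e,t,C)
E,S,C=best
def feat(q):
    o=frames(q,S); cols=[[0,0,1]]
    for k in(2,4,6): m=o[k].as_matrix(); cols+=[m[:,0],m[:,2]]
    return np.array(cols).T
A=np.vstack([feat(d[0]) for d in D]); b=np.concatenate([d[1] for d in D]); V=np.linalg.lstsq(A,b,rcond=1e-3)[0]
def fk(q): return feat(q)@V, frames(q,S)[-1]*C
if __name__=="__main__":
    print(len(D),E,S,C.as_rotvec(),V,np.abs(A@V-b).max(),np.linalg.svd(A)[1])
E
python3 kin.py
```

```text
7 1.0190323438985191e-15 (-1, 1, -1, 1, -1, 1, -1) [-1.65314997e-16  0.00000000e+00  1.57079633e+00] [-0.03655373  0.05642744  0.51202735  0.00120557  0.45804968  0.03254827
  0.03192769] 0.04175404136978214 [5.24866576e+00 4.35831339e+00 1.39697344e+00 5.32060251e-01
 3.74127296e-01 2.86380011e-01 2.10308604e-03]
```

```bash
cat > fit.py <<'E'
import kin,numpy as np,itertools
from kin import D,frames,S
names=[(k,a) for k in(1,2,3,4,5,6) for a in(0,1,2)]
def feat(q,sel):
    o=frames(q,S); return np.array([[0,0,1]]+[o[k].as_matrix()[:,a] for k,a in sel]).T
b=np.concatenate([d[1] for d in D])
base=[(3,2),(5,2),(6,2)]
res=[]
for r in(1,2):
  for ex in itertools.combinations([n for n in names if n not in base],r):
    sel=base+list(ex); A=np.vstack([feat(d[0],sel) for d in D]); V=np.linalg.lstsq(A,b,rcond=1e-9)[0]; res.append((np.abs(A@V-b).max(),sel[3:],np.round(V,3)))
for r in sorted(res,key=lambda r:r[0])[:8]: print(r)
E
python3 fit.py
```

```text
(np.float64(7.298854801979747e-05), [(1, 1), (4, 1)], array([ 0.275,  0.523,  0.477,  0.357, -0.012, -0.031]))
(np.float64(7.298854801998308e-05), [(2, 1), (3, 1)], array([ 0.275,  0.523,  0.477,  0.357, -0.012, -0.031]))
(np.float64(7.298854802008717e-05), [(1, 1), (3, 1)], array([ 0.275,  0.523,  0.477,  0.357, -0.012, -0.031]))
(np.float64(7.298854802009584e-05), [(2, 1), (4, 1)], array([ 0.275,  0.523,  0.477,  0.357, -0.012, -0.031]))
(np.float64(0.004303432411905339), [(3, 0), (4, 1)], array([-0.826,  0.523,  0.476, -0.744, -0.004, -0.041]))
(np.float64(0.004303432411905783), [(3, 0), (3, 1)], array([-0.826,  0.523,  0.476, -0.744, -0.004, -0.041]))
(np.float64(0.004305178665323872), [(2, 0), (3, 1)], array([-0.998,  0.522,  0.473, -0.916, -0.001, -0.042]))
(np.float64(0.004305178665324427), [(2, 0), (4, 1)], array([-0.998,  0.522,  0.473, -0.916, -0.001, -0.042]))
```

```bash
cat >> kin.py <<'E'
from scipy.optimize import least_squares
SEL=[(3,2),(5,2),(6,2),(1,1),(3,1)]
def feat(q):
    o=frames(q,S); return np.array([[0,0,1]]+[o[k].as_matrix()[:,a] for k,a in SEL]).T
A=np.vstack([feat(d[0]) for d in D]); V=np.linalg.lstsq(A,b,rcond=1e-9)[0]
LO=np.array([-2.82,-.49,-1.37,0,-1.36,.23,-2.94]);HI=np.array([2.82,2.23,1.46,2.46,4.5,2,2.94])
def ik(p,R,q0,w=.01):
    f=lambda q:np.r_[(fk(q)[0]-p)*5,(R.inv()*fk(q)[1]).as_rotvec(),w*(q-q0)]
    r=least_squares(f,np.clip(q0,LO+.06,HI-.06),bounds=(LO+.05,HI-.05)); return r.x,np.linalg.norm(f(r.x)[:6])
E
cat > feas.py <<'E'
from kin import *
from lib import rot
print(V)
q=np.array(D[-1][0]); a=np.radians(79); ax=np.array([np.cos(a),np.sin(a),0]); peg=np.array([.6,.0345])
for m in(1,-1): # mouth along m*tool x
    # tool down: x=m*ax, z down, y=z cross x
    z=np.array([0,0,-1.]); R=rot(z,np.cross(z,m*ax)); qq=q
    for p in([.46,-.2,.25],[.46,-.22,.1],[.46,-.22,.01],[.46,-.22,.15],[.48,-.2,.25]): qq,e=ik(np.array(p),R,qq); 
    print("grasp m",m,np.round(qq,2),round(e,4))
    for dphi in range(-60,150,30): # world yaw after pick
        Rz=Ro.from_euler("z",dphi,degrees=True); b2=Rz.apply(ax); d=-b2  # tool direction when horizontal
        q3=qq; E=[]
        for h in np.linspace(0,1,9):   # tilt & move gradually
            Rt=Ro.from_rotvec(Rz.as_rotvec()*min(1,2*h))*R
            th=max(0,2*h-1)*np.pi/2; ax_t=np.cross([0,0,-1],d); Rt=Ro.from_rotvec(ax_t*th)*Rt
            c=np.array([.48,-.2,.25])*(1-h)+np.array([*peg,.27])*h; q3,e=ik(c+Rt.apply([0,0,.019]),Rt,q3); E.append(e)
        e1=E[-1]; q4,e2=ik(np.array([*peg,.144])+Rt.apply([0,0,.019]),Rt,q3)
        print(dphi,"dir",np.round(d[:2],2),np.round(q3,2),"maxE",round(max(E),3),"pre",round(e1,3),"final",np.round(q4,2),round(e2,3))
E
python3 feas.py
```

```text
[ 0.27540958  0.52301279  0.47696936  0.35690169 -0.01198669 -0.03073447]
grasp m 1 [ 0.79  0.18 -0.54  1.81  0.1   1.18  0.03] 0.0
-60 dir [-0.95 -0.33] [-0.92  1.49  1.41  1.24  0.    1.95 -0.19] maxE 0.604 pre 0.604 final [-0.78  1.32  0.99  1.19 -0.08  1.95 -0.68] 0.552
-30 dir [-0.66 -0.75] [-0.94  1.52  1.41  1.17  0.05  1.95 -0.14] maxE 0.123 pre 0.123 final [-0.91  1.62  1.3   1.13 -0.07  1.95 -0.3 ] 0.115
0 dir [-0.19 -0.98] [-0.74  0.93  0.3   1.43  0.87  1.95 -0.82] maxE 0.0 pre 0.0 final [-0.72  1.11  0.26  1.4   0.8   1.88 -0.95] 0.0
30 dir [ 0.33 -0.95] [-0.44  0.74 -0.34  1.84  1.38  1.95 -1.06] maxE 0.0 pre 0.0 final [-0.45  0.96 -0.32  1.81  1.37  1.92 -1.24] 0.0
60 dir [ 0.75 -0.66] [-0.19  0.63 -0.65  2.25  1.82  1.86 -1.15] maxE 0.0 pre 0.0 final [-0.27  0.92 -0.53  2.21  1.87  1.95 -1.37] 0.0
90 dir [ 0.98 -0.19] [ 0.36  0.84 -1.17  2.41  2.41  1.95 -0.85] maxE 0.217 pre 0.217 final [-0.27  0.96 -0.31  2.41  2.39  1.95 -1.53] 0.141
120 dir [0.95 0.33] [-1.37 -0.44  1.39  2.23 -0.81  0.28  2.89] maxE 0.654 pre 0.654 final [-1.38 -0.03  1.41  2.31 -1.17  0.28  2.89
[... 362 characters left out ...]
-0.19 -0.98] [-1.17  1.47  1.41  1.41  0.08  1.56 -2.89] maxE 0.397 pre 0.397 final [-1.23  1.67  1.41  1.48 -0.14  1.45 -2.89] 0.424
30 dir [ 0.33 -0.95] [-1.45  1.34  1.41  1.79  0.1   0.99 -2.89] maxE 0.421 pre 0.421 final [-1.61  1.8   1.41  2.02 -0.39  0.65 -2.89] 0.292
60 dir [ 0.75 -0.66] [-1.83  2.11  1.41  2.29 -0.65  0.28 -2.89] maxE 0.392 pre 0.392 final [-1.76  2.04  1.4   2.24 -1.06  0.28 -2.53] 0.001
90 dir [ 0.98 -0.19] [ 1.08 -0.3  -1.32  2.24  0.91  0.28 -2.89] maxE 0.691 pre 0.691 final [-1.86  2.18  1.38  2.26 -1.31  0.28 -2.4 ] 0.432
120 dir [0.95 0.33] [-1.35 -0.44  1.41  2.3  -1.31  0.28  0.37] maxE 0.573 pre 0.573 final [-1.31 -0.3   1.41  2.38 -1.31  0.28  0.29] 0.858
```

```bash
python3 -m crank '[1,-0.56,0.63,0,0,0,-0.05, 1,-0.56,0.63,0,0,0,-0.1, 1,-0.56,0.63,0,0,0,-0.15, 1,-0.56,0.63,0,0,0,-0.206, 1,-0.56,0.63,0,0,0,-0.206]' 40|head -2; python3 - <<'E'
from lib import *
stat(); a=np.radians(79); ax=np.array([np.cos(a),np.sin(a),0]); z=np.array([0,0,-1.]); R=rot(z,np.cross(z,ax))
go(([.4595,-.2225,.14],R),([.4595,-.2225,.008],R))
E
```

```text
time_s: 6.65
position: [0.458, -0.0785, 0.2471]
t 6.65 q [ 0.7   0.08 -0.65  1.92  0.05  1.16 -0.17] p [ 0.458  -0.0785  0.2471] x [ 0.196  0.981 -0.001] y [ 0.981 -0.196 -0.   ] z [-0. -0. -1.] F [ 1.7 -0.4  0.5] w 0.0849 0.0
[-2.817e-01  5.930e-02  2.144e-01 -1.000e-04  2.000e-04 -1.600e-03]
[-2.815e-01  5.940e-02  4.784e-01 -1.000e-04  2.000e-04 -1.600e-03]
```

```bash
python3 -m crank '[1,-0.28,0.06,0.05,0,0,0, 1,-0.28,0.06,0.15,0,0,0, 1,-0.28,0.06,0.25,0,0,0, 1,-0.28,0.06,0.34,0,0,0, 1,-0.28,0.06,0.43,0,0,0]' 40|head -2; python3 - <<'E'
from lib import *
stat(); a=np.radians(79); ax=np.array([np.cos(a),np.sin(a),0]); z=np.array([0,0,-1.]); R=rot(z,np.cross(z,ax))
go(([.4595,-.2225,.008],R))
E
```

```text
time_s: 7.28
position: [0.4577, -0.2211, 0.0293]
t 7.28 q [ 0.76  0.44 -0.48  2.04  0.3   0.73 -0.11] p [ 0.4577 -0.2211  0.0293] x [0.201 0.98  0.   ] y [ 0.98  -0.201 -0.004] z [-0.004  0.001 -1.   ] F [ 0.5 -0.1  0.1] w 0.0851 0.0
[-0.002   0.0043  0.0425 -0.0012 -0.     -0.0034]
```

```bash
python3 -m crank '[1,0,0.004,0.03,0,0,0, 1,0,0.004,0.05,0,0,0, 0,0,0.004,0.05,0,0,0, -1,0,0.004,0.05,0,0,0, -1,0,0.004,0.05,0,0,0]' 40; python3 -m crank '[-1,0,0,0,0,0,0,-1,0,0,0,0,0,0,-1,0,0,0,0,0,0]' 40; python3 - <<'E'
from lib import *
stat()
E
```

```text
time_s: 7.9
position: [0.4632, -0.2206, 0.0094]
ee_rot: [0.001, 0.774, 0.633, 0.0]
contact_force: [-0.3, 0.8, 6.0]
width: 0.0434
finger_force: 39.7
time_s: 8.28
position: [0.4632, -0.2206, 0.0094]
ee_rot: [0.001, 0.774, 0.633, 0.0]
contact_force: [-1.1, 1.2, 5.9]
width: 0.0434
finger_force: 39.7
t 8.28 q [ 0.74  0.48 -0.46  2.04  0.33  0.69 -0.13] p [ 0.4632 -0.2206  0.0094] x [ 0.2    0.98  -0.001] y [ 0.98  -0.2    0.003] z [ 0.002 -0.002 -1.   ] F [-1.1  1.2  5.9] w 0.0434 39.7
```

```bash
python3 -m crank '[-1,0,0,-0.1,0,0,0,-1,0,0,-0.2,0,0,0,-1,0,0,-0.3,0,0,0,-1,0,0,-0.42,0,0,0,-1,0,0,-0.54,0,0,0]' 50 | tail -2; python3 - <<'E'
from lib import *
import kin
stat(); a=np.radians(79+45); ax=np.array([np.cos(a),np.sin(a),0]); z=np.array([0,0,-1.]); R=rot(z,np.cross(z,ax))
R2=rot(-ax,R.as_matrix()[:,1]); print(-ax)
g=np.array([.46,.0,.33])
go(([*g[:2],.3],R))
E
```

```text
width: 0.043
finger_force: 50.5
t 8.9 q [ 0.87  0.14 -0.57  1.78  0.08  1.24  0.08] p [ 0.4617 -0.2199  0.2804] x [ 0.199  0.98  -0.001] y [ 0.98  -0.199  0.001] z [ 0.001 -0.001 -1.   ] F [ 0.9 -0.4 -0.3] w 0.043 50.5
[ 0.5591929  -0.82903757 -0.        ]
[ 4.303e-01 -9.070e-02 -3.980e-02  3.000e-04  6.000e-04 -2.525e-01]
```

Holding. Yaw and carry, then check the grasp.

```bash
python3 -m crank '[-1,0.1,-0.02,-0.04,0,0,-0.05,-1,0.2,-0.04,-0.04,0,0,-0.1,-1,0.3,-0.06,-0.04,0,0,-0.15,-1,0.4,-0.09,-0.04,0,0,-0.2,-1,0.43,-0.09,-0.04,0,0,-0.25]' 50 | tail -2; python3 - <<'E'
from lib import *
from plant import grab_frame
stat(); a=np.radians(79+45); ax=np.array([np.cos(a),np.sin(a),0]); z=np.array([0,0,-1.]); R=rot(z,np.cross(z,ax))
R2=rot(-ax,R.as_matrix()[:,1]); g=np.array([.47,.02,.32])
go((g+R2.apply([0,0,.019]),R2))
E
```

```text
width: 0.0429
finger_force: 50.5
t 9.53 q [ 0.68  0.03 -0.8   1.85  0.02  1.27  0.48] p [0.46   0.0038 0.2986] x [-0.562  0.827 -0.002] y [0.827 0.562 0.001] z [ 0.002 -0.001 -1.   ] F [ 0.8 -1.2 -0.8] w 0.0429 50.5
[-0.0225  0.0347 -0.0426  0.001  -0.4993  0.0007]
```

```bash
python3 -m crank '[-1,-0.02,0.03,-0.04,0,-0.055,0,-1,-0.02,0.03,-0.04,0,-0.11,0,-1,-0.02,0.03,-0.04,0,-0.165,0,-1,-0.02,0.03,-0.04,0,-0.22,0,-1,-0.02,0.03,-0.04,0,-0.275,0]' 50 | tail -2; python3 - <<'E'
from lib import *
stat(); a=np.radians(79+45); ax=np.array([np.cos(a),np.sin(a),0]); z=np.array([0,0,-1.]); R=rot(z,np.cross(z,ax))
R2=rot(-ax,R.as_matrix()[:,1]); g=np.array([.47,.02,.32])
go((g+R2.apply([0,0,.019]),R2))
import kin; print(kin.V,np.abs(kin.A@kin.V-kin.b).max())
q,e=kin.ik(g+R2.apply([0,0,.019]),R2,np.array(observe()["q"]));print(q,e); g=np.array([.6,.0345,.28]);q,e=kin.ik(g+R2.apply([0,0,.019]),R2,q);print(q,e);g[2]=.144;print(kin.ik(g+R2.apply([0,0,.019]),R2,q))
E
```

```text
width: 0.0428
finger_force: 50.7
t 10.15 q [ 0.5  -0.01 -1.16  2.11  0.91  1.28 -0.46] p [4.785e-01 2.000e-04 3.197e-01] x [-0.353  0.537 -0.766] y [0.833 0.553 0.004] z [ 0.426 -0.637 -0.642] F [-0.3 -0.6 -2.4] w 0.0428 50.7
[ 0.0024  0.0079 -0.0037 -0.0018 -0.222  -0.0021]
[ 0.25579515  0.5230343   0.47692887  0.33730584 -0.01189796 -0.03080525] 0.00019539525859968432
[-0.2922757   0.43303531 -0.67085682  2.28662393  1.4005622   1.95
 -1.13923684] 0.0003956856966482579
[-0.25882556  0.62583119 -0.54296281  2.04956777  1.62451328  1.89600069
 -1.04276109] 3.278517736757675e-05
(array([-0.29798604,  0.89780051, -0.48645305,  2.0238493 ,  1.65564543,
        1.93638314, -1.27870692]), np.float64(4.6771819625616445e-05))
```

```bash
python3 - <<'E'
from lib import *
a=np.radians(79+45); ax=np.array([np.cos(a),np.sin(a),0]); z=np.array([0,0,-1.]); R=rot(z,np.cross(z,ax))
R2=rot(-ax,R.as_matrix()[:,1]); g=np.array([.59,.04,.31])
go((g+R2.apply([0,0,.019]),R2))
E
```

```text
[-0.0454  0.2299  0.086  -0.0018 -0.222  -0.0021]
```

```bash
python3 -m crank '[-1,-0.01,0.06,0.02,0,-0.04,0,-1,-0.02,0.12,0.04,0,-0.08,0,-1,-0.03,0.17,0.06,0,-0.12,0,-1,-0.045,0.23,0.086,0,-0.16,0,-1,-0.045,0.23,0.086,-0.002,-0.2,-0.002]' 50 | tail -2; python3 - <<'E'
from lib import *
stat(); a=np.radians(79+45); ax=np.array([np.cos(a),np.sin(a),0]); z=np.array([0,0,-1.]); R=rot(z,np.cross(z,ax))
R2=rot(-ax,R.as_matrix()[:,1]); g=np.array([.6,.0345,.30])
go((g+R2.apply([0,0,.019]),R2))
E
```

```text
width: 0.0431
finger_force: 50.8
t 10.78 q [-0.03  0.62 -0.85  2.04  1.65  1.98 -0.94] p [0.6022 0.0237 0.3057] x [-0.045  0.063 -0.997] y [ 0.83   0.558 -0.002] z [ 0.556 -0.828 -0.077] F [-0.5 -0.2 -1.1] w 0.0431 50.8
[ 0.01    0.0085  0.0186 -0.0005 -0.0245  0.0008]
```

```bash
python3 - <<'E'
from lib import *
for d in(45,57):
    a=np.radians(79+d); ax=np.array([np.cos(a),np.sin(a),0]); z=np.array([0,0,-1.]); R=rot(z,np.cross(z,ax))
    R2=rot(-ax,R.as_matrix()[:,1]); g=np.array([.6,.0345,.30])
    go((g+R2.apply([0,0,.019]),R2))
E
```

```text
[ 0.01    0.0085  0.0186 -0.0005 -0.0245  0.0008]
[ 0.0101  0.0164  0.0177 -0.0672 -0.0245 -0.0018]
```

```bash
python3 -m crank '[-1,0.01,0.016,0.018,-0.03,-0.01,0,-1,0.01,0.016,0.018,-0.067,-0.025,-0.002,-1,0.01,0.016,0.018,-0.067,-0.025,-0.002,-1,0.01,0.016,0.018,-0.067,-0.025,-0.002]' 50 | tail -2; python3 - <<'E'
from lib import *
from plant import grab_frame
stat()
ks=[]
for n in("top","side"):
    f=grab_frame(n); cv2.imwrite(f"pics/{n}4.png",f["img"][:,:,::-1])
    P=proj(f,[[.6,.0345,.24]])[0].astype(int); ks.append(cv2.resize(f["img"][P[1]-60:P[1]+60,P[0]-60:P[0]+60],(390,390))[:,:,::-1])
cv2.imwrite("pics/k4.png",np.hstack(ks))
E
```

```text
width: 0.0429
finger_force: 50.8
t 11.28 q [-0.01  0.59 -0.83  2.19  1.84  1.9  -0.99] p [0.6127 0.0213 0.3021] x [ 0.001  0.001 -1.   ] y [0.695 0.719 0.001] z [ 0.719 -0.695 -0.   ] F [ 0.2  0.2 -0.1] w 0.0429 50.8
```

View pics/k4.png

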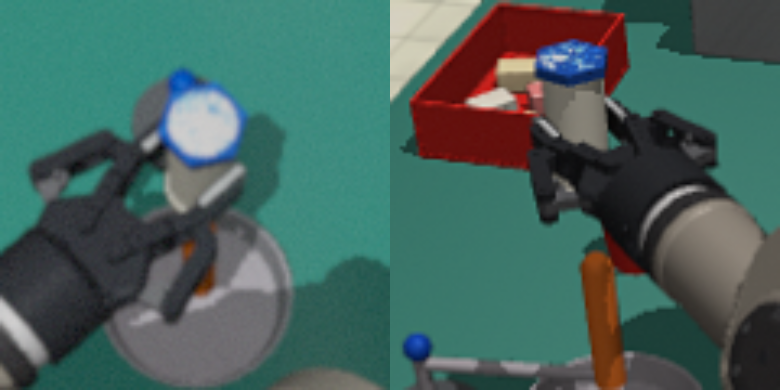

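```bash
cat >> lib.py <<'E'
def foot(T,S,p):
    def cen(f):
        P=proj(f,[p])[0].astype(int); c=blob(f,(100,120,50),(130,255,255),(P[0]-22,P[1]-22,P[0]+22,P[1]+22)); h=cv2.convexHull(c); m=cv2.moments(h); return [m["m10"]/m["m00"],m["m01"]/m["m00"]],h.reshape(-1,2)
    (a,ha),(b,hb)=cen(T),cen(S); A=[];B=[]
    for f,x in((T,a),(S,b)):
        o=cam(f)[1]; d=onplane(f,[x],0)[0]-o; d/=np.linalg.norm(d); M=np.eye(3)-np.outer(d,d); A.append(M);B.append(M@o)
    X,res,_,_=np.linalg.lstsq(np.vstack(A),np.concatenate(B),rcond=None); return X,np.sqrt(res),a,b,ha
E
python3 - <<'E'
from lib import *
import pickle
T,S=[pickle.load(open(f"pics/{n}0.pkl","rb")) for n in("top","side")]
for f,n in((T,"top"),(S,"side")): f["img"]=cv2.imread(f"pics/{n}4.png")[:,:,::-1].copy()
X,r,a,b,ha=foot(T,S,[.6,.0345,.35]); print(X,r,a,b)
w=onplane(T,ha,X[2]); print(np.ptp(w,0))
# tube axis in side: white mask mid rows below the foot
s,p,R=pose(); print("grasp pt",p+R.apply([0,0,-.019]))
for f,n in((T,"top"),(S,"side")): print(n,proj(f,[[*X[:2],X[2]],[.6,.0345,.186]]),peg(f,(295,160,335,215) if n=="top" else (240,205,275,270)))
E
```

```text
[0.60281339 0.03113814 0.35058027] [0.0028538] [315.1824651295189, 142.66154284087673] [246.41122807017544, 157.83438596491226]
[0.06306375 0.05289283 0.        ]
grasp pt [0.59923998 0.03473038 0.30203925]
top [[315.30516142 143.70880034]
 [314.2679721  175.12648235]] [0.55621667 0.02308066]
side [[245.57445736 157.49417885]
 [253.49202372 217.35221281]] [0.5976962  0.03620121]
```

```bash
python3 -m crank '[-1,0.03,0,-0.007,0,0,0,-1,0.08,0,-0.007,0,0,0,-1,0.12,0,-0.007,0,0,0,-1,0.15,0,-0.007,0,0,0,-1,0.15,0,-0.007,0,0,0]' 50 | tail -4; python3 - <<'E'
from lib import *
from plant import grab_frame
stat()
ks=[]
for n in("top","side"):
    f=grab_frame(n); cv2.imwrite(f"pics/{n}5.png",f["img"][:,:,::-1])
    P=proj(f,[[.6,.0345,.2]])[0].astype(int); ks.append(cv2.resize(f["img"][P[1]-50:P[1]+50,P[0]-50:P[0]+50],(390,390))[:,:,::-1])
    if n=="top":T=f
print(foot(T,f,[.6,.0345,.275])[:2]); s,p,R=pose(); print(p+R.apply([0,0,-.0146]))
cv2.imwrite("pics/k5.png",np.hstack(ks))
E
```

```text
ee_rot: [0.655, 0.264, 0.657, -0.265]
contact_force: [0.4, 1.1, 0.1]
width: 0.0431
finger_force: 50.8
t 12.0 q [-0.1   0.74 -0.72  2.2   1.86  1.95 -1.15] p [0.6095 0.0235 0.2246] x [-0.003 -0.002 -1.   ] y [ 0.694  0.72  -0.003] z [ 0.72  -0.694 -0.001] F [0.4 1.1 0.1] w 0.0431 50.8
(array([0.59929244, 0.03191179, 0.27270018]), array([0.00054968]))
[0.59917553 0.03369211 0.22619721]
```

View pics/k5.png

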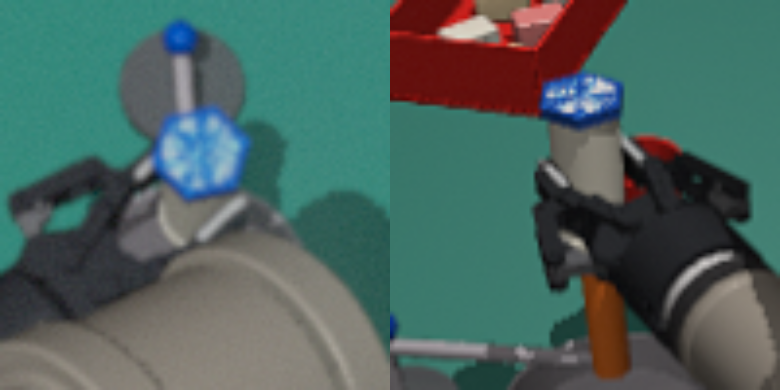

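```bash
python3 - <<'E'
from lib import *
import kin
s,p,R=pose(); q=np.array(s["q"]); g=p+R.apply([0,0,-.0146]); print(kin.fk(q)[0]-p)
for d in(-15,-8,0,8,15):
    Rn=Ro.from_euler("z",d,degrees=True)*R; q2=q
    for z in np.linspace(.226,.140,5):
        gg=np.array([.6,.034,z]); q2,e=kin.ik(gg+Rn.apply([0,0,.0146]),Rn,q2,w=.003)
    print(d,np.round(q2,2),round(e,4))
print(q)
E
```

```text
[-6.65744656e-06 -3.53158793e-04 -2.17418963e-04]
-15 [-0.31  0.91 -0.48  1.98  1.61  1.95 -1.28] 0.0
-8 [-0.27  0.91 -0.52  2.07  1.72  1.95 -1.3 ] 0.0
0 [-0.22  0.9  -0.56  2.17  1.86  1.95 -1.32] 0.0
8 [-0.17  0.89 -0.58  2.27  2.02  1.95 -1.33] 0.0
15 [-0.12  0.89 -0.59  2.34  2.17  1.95 -1.33] 0.0
[-0.10159061  0.73848647 -0.72048202  2.20340731  1.86082805  1.95398323
 -1.14518381]
```

```bash
python3 -m crank '[-1,0.03,0.001,0.001,0,0,0,-1,0.06,0.001,0.001,0,0,0,-1,0.09,0.001,0.001,0,0,0,-1,0.11,0.001,0.001,0,0,0,-1,0.12,0.001,0.001,0,0,0]' 50 | tail -4; python3 - <<'E'
from lib import *
stat(); s,p,R=pose(); print(p+R.apply([0,0,-.0146]))
E
```

```text
ee_rot: [0.655, 0.264, 0.656, -0.265]
contact_force: [0.2, -0.4, -0.9]
width: 0.0432
finger_force: 50.8
t 12.72 q [-0.17  0.86 -0.62  2.19  1.87  1.97 -1.26] p [0.6102 0.0233 0.1651] x [-0.002 -0.001 -1.   ] y [ 0.694  0.72  -0.002] z [ 0.72  -0.694 -0.   ] F [ 0.2 -0.4 -0.9] w 0.0432 50.8
[0.59965361 0.03343472 0.16510756]
```

```bash
python3 -m crank '[-1,0.012,0,0,0,0,0,-1,0.024,0,0,0,0,0,-1,0.034,0,0,0,0,0,-1,0.036,0,0,0,0,0]' 50 | grep -E 'pos|cont'; for i in 1 2; do python3 -m crank '[-1,0.004,0,0,0,0,0,-1,0.004,0,0,0,0,0]' | grep -E 'pos|cont'; done
```

```text
position: [0.6102, 0.0232, 0.1478]
contact_force: [-0.2, 0.1, -1.1]
position: [0.6102, 0.0232, 0.1461]
contact_force: [-1.0, 0.4, -0.4]
position: [0.6102, 0.0232, 0.144]
contact_force: [-0.2, 0.4, -0.6]
```

```bash
python3 - <<'E'
from lib import *
stat()
E
```

```text
t 13.72 q [-0.2   0.9  -0.59  2.18  1.87  1.97 -1.3 ] p [0.6102 0.0232 0.144 ] x [-0.001 -0.001 -1.   ] y [ 0.694  0.72  -0.002] z [ 0.72  -0.694 -0.   ] F [-0.2  0.4 -0.6] w 0.0427 50.8
```

```bash
python3 -m crank '[-1,0.003,0,0,0,0,0,-1,0.003,0,0,0,0,0]' | grep -E 'pos|cont'; python3 -m crank '[-1,0.003,0,0,0,0,0,-1,0.003,0,0,0,0,0]' | grep -E 'pos|cont'
```

```text
position: [0.6102, 0.0232, 0.1424]
contact_force: [1.1, 0.4, -0.9]
position: [0.6103, 0.0231, 0.1417]
contact_force: [-0.0, 0.6, 1.7]
```

```bash
python3 -m crank '[-1,0.003,0,0,0,0,0,-1,0.003,0,0,0,0,0]' | grep -E 'pos|cont'; python3 - <<'E'
from lib import *
from plant import grab_frame
stat()
T,S=grab_frame("top"),grab_frame("side")
try: print(foot(T,S,[.6,.0345,.19])[:2])
except Exception as e: print(e)
E
```

```text
position: [0.6104, 0.0231, 0.1417]
contact_force: [-0.1, 1.5, 5.2]
t 14.47 q [-0.2   0.91 -0.58  2.17  1.88  1.97 -1.31] p [0.6104 0.0231 0.1417] x [ 0.004 -0.003 -1.   ] y [0.695 0.719 0.   ] z [ 0.719 -0.695  0.005] F [-0.1  1.5  5.2] w 0.0431 50.8
(array([0.60877747, 0.01905234, 0.1789965 ]), array([0.00434008]))
```

```bash
python3 -m crank '[-0.1,-0.002,0,0,0,0,0,0.2,-0.002,0,0,0,0,0,0.5,-0.002,0,0,0,0,0,1,-0.002,0,0,0,0,0,1,-0.002,0,0,0,0,0]' | grep -E 'pos|cont|width'; python3 -m crank '[1,0,0,-0.03,0,0,0,1,0,0,-0.08,0,0,0,1,0,0,-0.16,0,0,0,1,0,0,-0.24,0,0,0,1,0,0,-0.3,0,0,0]' | grep -E 'pos|cont|width';  python3 - <<'E'
from lib import *
from plant import grab_frame
stat()
for n in("top","side"):
    f=grab_frame(n); cv2.imwrite(f"pics/{n}6.png",f["img"][:,:,::-1])
E
```

```text
position: [0.6102, 0.0232, 0.1402]
contact_force: [-0.4, 0.7, -0.5]
width: 0.0853
position: [0.5012, 0.1289, 0.1404]
contact_force: [-0.0, 0.6, -0.1]
width: 0.0854
t 15.82 q [-0.59  0.88 -0.52  2.18  1.48  1.98 -1.47] p [0.5012 0.1289 0.1404] x [-0.001 -0.    -1.   ] y [ 0.693  0.721 -0.001] z [ 0.721 -0.693 -0.001] F [-0.   0.6 -0.1] w 0.0854 0.0
```

```bash
python3 - <<'E'
import cv2,numpy as np
t,s=cv2.imread("pics/top6.png"),cv2.imread("pics/side6.png")
cv2.imwrite("pics/k6.png",np.hstack([cv2.resize(t[110:300,190:450],(400,292)),cv2.resize(s[170:360,170:430],(400,292))]))
E
```

```text
(no output)
```

View pics/k6.png

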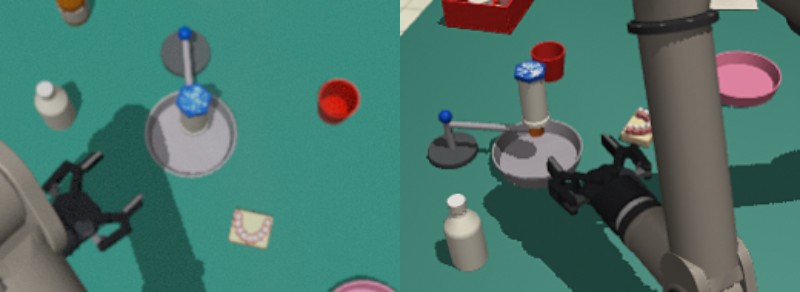

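The beaker hangs upright on the peg over the dish, with foot at (194,98) in the left crop. The model, bottle and cup haven't moved, and the gripper is clear.

```bash
python3 - <<'E'
from lib import *
import pickle
f=pickle.load(open("pics/top0.pkl","rb")); f["img"]=cv2.imread("pics/top6.png")[:,:,::-1].copy()
print(dish2(f,[.6,.036]))
from plant import sign_off
print(sign_off())
E
```

```text
(array([0.60076664, 0.03739013]), np.float64(0.75), 184)
the job is handed in; nothing more can be done
None
```

The dish was slid under the peg first (centre about 3 mm off the peg axis), then the beaker was hung upright, mouth down, with its floor on the tip; nothing else moved, and I handed the job in at about 16 s of the 72 s allowed.

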